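Bar a foil roll's shaft with a curved pin

TASK

Lock the foil roll's shaft into its stand: take the curved pin from the counter (not the straight one) and swing it along its own curve, tip first, through the flared eye on the stand's base, until its collar is fully home against the eye's mouth, the bar lying across above the shaft. Press it home for a moment with a firm 5 N or so, leave the pin standing upright on the base and let go. Feel your way in and push gently, because more than about 12 N on the eye would bend it, and leave everything else where it is.

Things in the scene. Friction and masses are not known exactly. Their poses are not given: they have to be found in the camera images.
- hook_grip (a point): Curved pin, about 0.25 kg: centre of its dark steel head, 27.5 mm above its underside. Frame: z up, x towards the collar. The head is 36 mm long (x) x 16 thick (y) x 55 tall on a foot 36 x 30 x 6 mm. Grasp it across the 16 mm from above.
- hook_heel (a point): Curved pin: where its bar leaves the front face of the collar, 22 mm ahead (x) of the head's centre axis, 25 mm above the underside; axes as hook_grip. The collar is a steel disc 42 mm across, 4 thick, on the head's +x face. The bar, 9 mm thick, starts along +x and bends level towards -y: radius 60 mm over 80 degrees, arc centre 60 mm to -y of this point.
- hook_tip (a point): Curved pin: centre of the bar's round end, x = 81.1, y = -49.6 mm from the head's centre axis, 25 mm above the underside; axes as hook_grip.
- hook: Curved pin: centre of its underside, below hook_grip.
- stand: Roll stand, fixed. Origin on the counter right below eye_nominal; z up, y along the roll's shaft, x from the eye's mouth to its back. Grey base slab, top 35 mm high, x = -110 to 50, y = -105 to 35 mm. Home: the pin's head stands on the slab at the mouth's side, its x along the stand's x, the collar face flat on the mouth, the bar curving to -y above the shaft.
- eye_nominal (a point): Nominal centre of the eye's throat, 60.5 mm above the counter; axes as the stand. The eye is a steel ring, axis along x: a funnel mouth (inner radius 18, outer 22 mm) facing -x at x = -14 mm narrows to a throat of inner radius 6.2 mm at x = 0 to 3 mm. CAUTION: the real eye is clamped up to 11 mm to either side of this point along y; that is not measured: find it by feel or sight.
- shaft_end (a point): End of the roll's steel shaft, 14 mm thick, on its axis 42 mm above the counter; axes as the stand. The shaft runs to +y from here (stand's x = 28, y = -35 to 240 mm) in forked saddles 62 mm high (first at stand's y = 14 to 28 mm); the foil roll on it, 70 mm across, spans stand's y = 50 to 210 mm. Nothing here moves.
- straight_pin_at (a point): Straight pin, not to be used: same head as the curved pin but a straight bar 73 mm long along +x. Point at its head's centre, 27.5 mm above its underside.
- ink_can: Bystander: closed steel can, 66 mm across, 75 tall (mm); leave it. Origin under its centre.
- carton: Bystander: cardboard box 100 x 75 x 60 (mm); leave it. Origin under its centre.
- tape_roll: Bystander: clear tape roll lying flat, 90 mm across, 24 tall (mm); leave it. Origin under its centre.
- core_tube: Bystander: cardboard tube standing up, 44 mm across, 100 tall (mm); leave it. Origin under its centre.
- wrench: Bystander: steel wrench 140 long, lying flat (mm); leave it.
- weight: Bystander: steel knobbed paper weight, 48 mm across, 46 tall (mm); leave it. Origin under its centre.

How it is judged:
On the way, in this order (a step that is already met when the one before it is completed fails the run):
1. the curved pin is lifted clear of the counter (height (world z) of hook_heel above 0.05 m), for 0.1 s.
2. the curved pin's tip is through the eye, at the back of it (x of hook_tip in the frame of stand above 0.012 m and y of hook_tip in the frame of stand between -0.02 and 0.014 m and z of hook_tip in the frame of stand between 0.05 and 0.071 m), for 0.05 s.
3. the collar is pressed home against the eye's mouth with more than 3 N (contact force between hook and stand above 3 N and x of hook_heel in the frame of stand between -0.0185 and -0.011 m and y of hook_heel in the frame of stand between -0.012 and 0.0155 m and x of hook_tip in the frame of stand above 0.035 m and y of hook_tip in the frame of stand between -0.07 and -0.03 m), for 0.2 s.
At the end, for the whole second after the job is handed in: The released curved pin stands still and upright (0.1 rad) on the base, its bar through the eye: collar against the mouth (gap under 2.5 mm), its x within 0.15 rad of the stand's, heel at -12 to 15.5 mm from eye_nominal along y, tip 35 mm or more behind it along x, above the shaft (x of hook_heel in the frame of stand between -0.0165 and -0.0115 m and y of hook_heel in the frame of stand between -0.012 and 0.0155 m and z of hook_heel in the frame of stand between 0.056 and 0.065 m and x of hook_tip in the frame of stand above 0.035 m and y of hook_tip in the frame of stand between -0.07 and -0.03 m and z of hook_tip in the frame of stand between 0.053 and 0.068 m and angle between hook_grip's own z axis and vertical below 0.1 rad and linear speed of hook below 0.01 m/s and angle between the x axis of hook_heel and the x axis of stand, either way round below 0.15 rad); the robot touches nothing.
It fails at once if more than 12 N on the eye, the shaft or its saddles (contact force between stand and anything else above 12 N).
It fails at once if another thing on the counter moved more than 30 mm (distance of any of straight_pin_at, ink_can, carton, tape_roll, core_tube, wrench, weight from where it was at the start of the episode above 0.03 m).
It also fails if it takes over 69 s, if anything falls off the work surface, if the arm or the gripper's body presses on something with over 40 N, if the wrist force passes 120 N, or if a joint passes its speed limit or range.

ROBOT

A 7-joint arm with a two-finger parallel gripper is mounted at the origin on the work surface. World frame = base frame: x ahead of the robot, y to its left, z up, the work surface at z = 0. Lengths are in m, angles in rad, forces in N, time in s.
With the tool pointing down it reaches from about 0.425 to 0.925 m from the base axis. Payload 6.8 kg.
Tool frame: the origin (TCP) lies midway between the tips of the shut fingers; the grasp point (between the pads) lies r.grip_point_offset behind it (r.grip_point_offset is the distance from the TCP to the grasp point, in m); z points along the fingers, y is the direction in which the jaws open and shut (so a half turn about z gives the same grasp; the last joint's range is limited). The gripper opens to 85 mm and grips with 20 to 120 N. Pads are 22 mm wide; open, the fingers measure 114 mm over their backs; the gripper's body (76 mm by 85 mm) begins 54 mm behind the grasp point. The pads swing forward as they close: fully open they stand 13 mm farther back than shut.
Start: joints at [1.184, 0.477, 0.022, 1.555, -0.011, 1.109, -0.083], TCP at [0.186, -0.649, 0.231] pointing down, gripper open.
Joint ranges: [-2.96, 2.96], [-0.34, 2.1], [-1.41, 1.46], [0.24, 2.44], [-1.37, 4.51], [0.17, 1.92], [-2.96, 2.96]. Speed limits (rad/s): [2.39, 2.39, 3.14, 3.14, 3.14, 3.14, 3.14].

INTERFACE

Orientations are given as a rotation vector (axis times angle).
In Python, from bench import r gives the robot as it stands. The module is installed in compiled form; this text tells all that it offers.
- The arm moves only by the tool play_rows, never from a script. Its argument "deltas" is a list of rows, each a list of 3 entries, a list of its own where there are three numbers: the finger opening in mm, from 0 to 85.4, then the shift along the tool's x, y, z in mm, then the turn, a rotation vector about the tool's x, y, z in rad. A call has 1 to 8 rows; each row is the pose to reach, as a shift and turn from the pose measured when the call began, along the tool's axes at that moment; what a row does not reach only later rows make up. A row lasts 1/8 s, in which the tool goes at most 62.5 mm and 10.7 degrees, less where a joint would pass 70% of its speed; a pose out of reach is approached as far as the arm can. A call with a gripper value outside its range is refused whole. The fingers move at their own pace and stop on an object; "squeeze" is the grip in N (left out, the last holds). Time passes only in rows, so rows that repeat a pose let the fingers close. It gives the time, the measured TCP pose, the force and the opening at its end, in the units of the state.
- r.get_obs(): the state, without advancing time (a new reading comes with each control period).
- r.grab_frame(name): name is "scene" or "top"; returns (picture, depth): 400x640x3 uint8, red, green, blue; 400x640 float32, m along the optical axis (not along the pixel's ray), 0 where there is no reading.
- r.camera_model(name): a dict with "mtx" (3x3 intrinsics, pixels), "rvec" (rotation vector, rad) and "tvec" (3), from world to camera coordinates, as OpenCV has them. Camera axes: x right, y down, z forward; pixel columns grow to the right and rows downward; lengths in m; the calibration is good to about 2 mm. A picture is of the moment at which its call begins. camera_model takes no time and is no camera call.
- r.hand_in(): hands the job in, once; it reports no verdict.
The state is a dict: "clock": time; "joints": joint angles; "qvel": joint speeds; "tau": joint torques, N m; "tcp_pos": TCP position; "orientation": TCP orientation; "contact_force": force on the tool from outside, world axes, zero at the start; "moment": the same for the moment, N m; "grip_width": finger opening in m.
Only numpy, scipy, OpenCV 4.12 (cv2) and the standard library are available. Lean on these libraries where they do the work, as an engineer would, in place of code of your own. Each camera call takes 0.05 s, during which the arm holds its last target. There are 200 camera calls.

## Working session

There is one attempt and no reset: what is moved stays moved. The work goes in short steps, Python scripts to look and compute and a tool call to move; the robot and the scene stay as the last step left them, time stands still between calls to the robot, and variables do not carry over. Pictures are saved under pics/ and viewed, about 8 in all and at most 12, crops included, and the job is handed in when it is done.

Besides the shell and the picture viewer there is one more tool, called after ">>>" as a command line: name --argument value ..., lists and objects as JSON in quotes. play_rows: Moves the arm, as the interface text tells. Its arguments: {"type":"object","properties":{"deltas":{"type":"array"},"squeeze":{"type":"number"}},"required":["deltas"]}

```bash
mkdir -p pics; cat > h.py <<'E'
import numpy as np,cv2
from scipy.spatial.transform import Rotation as R
from bench import r
def save(n,f):
    p,d=r.grab_frame(n); np.savez(f+'.npz',p=p,d=d); cv2.imwrite('pics/'+f+'.png',p[:,:,::-1]); return p,d
def cam(n):
    m=r.camera_model(n); return np.array(m['mtx']),R.from_rotvec(np.ravel(m['rvec'])).as_matrix(),np.ravel(m['tvec'])
def ray(n,u,v,z):
    K,A,t=cam(n); d=A.T@np.linalg.solve(K,[u,v,1.]); c=-A.T@t; return c+d*(z-c[2])/d[2]
def cloud(n,d):
    K,A,t=cam(n); v,u=np.mgrid[:d.shape[0],:d.shape[1]]
    P=np.stack([(u-K[0,2])/K[0,0]*d,(v-K[1,2])/K[1,1]*d,d],-1); W=(P-t)@A; W[d==0]=np.nan; return W
def proj(n,X):
    K,A,t=cam(n); q=K@(A@np.asarray(X)+t); return q[:2]/q[2]
E
python3 - <<'E'
from h import *
for n in('scene','top'):
    save(n,n+'0'); K,A,t=cam(n); print(n,K[0,0],-A.T@t,A[2])
o=r.get_obs(); print({k:np.round(v,4) for k,v in o.items()}, r.grip_point_offset)
E
```

```text
scene 387.1736518825186 [1.05811882 0.34481017 0.67692695] [-0.59436312 -0.40868973 -0.69260752]
top 445.97810222025083 [ 0.40610953 -0.01309777  1.0580269 ] [ 0.14349052 -0.02471964 -0.98934292]
{'clock': np.float64(0.1), 'joints': array([ 1.1839,  0.4778,  0.0223,  1.5563, -0.0115,  1.1093, -0.0831]), 'qvel': array([-0.0014, -0.0013, -0.0003, -0.0022, -0.0007,  0.0013, -0.001 ]), 'tau': array([ 4.80000e-03, -5.97756e+01,  1.61370e+00, -2.81954e+01,
        1.28000e-02,  5.00000e-03,  0.00000e+00]), 'tcp_pos': array([ 0.1856, -0.6484,  0.2304]), 'orientation': array([-3.1095e+00, -4.3630e-01,  5.0000e-04]), 'contact_force': array([ 1.1593, -0.0694, -0.2081]), 'moment': array([0.0185, 0.0074, 0.0232]), 'grip_width': np.float64(0.0855)} 0.0187
```

View pics/top0.png

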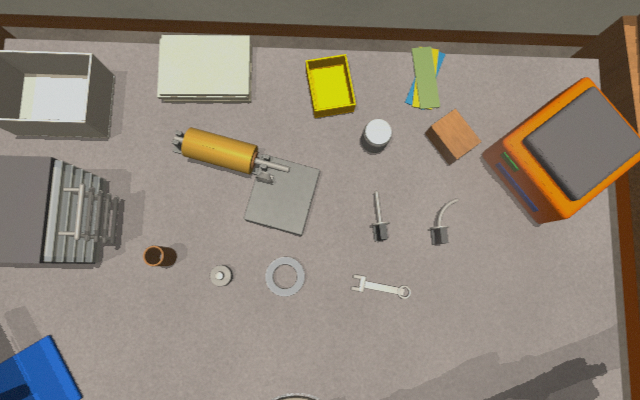

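View pics/scene0.png

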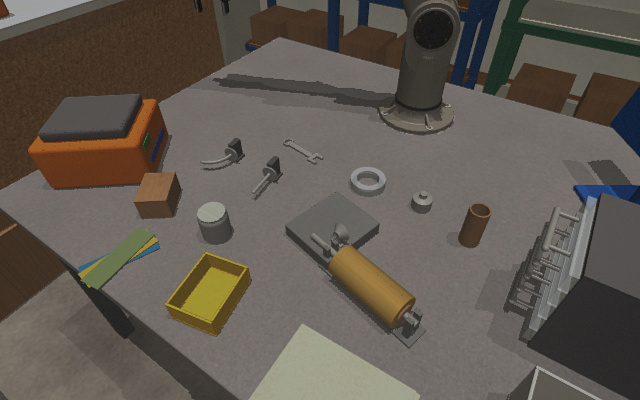

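```bash
python3 - <<'E'
from h import *
z=np.load('top0.npz');p,d=z['p'],z['d'];W=cloud('top',d)
def reg(u0,u1,v0,v1,za,zb):
    m=np.zeros(d.shape,bool);m[v0:v1,u0:u1]=1
    return m&(W[...,2]>za)&(W[...,2]<zb)
def rect(m,name):
    P=W[m][:,:2]; b=cv2.minAreaRect((P*1000).astype(np.float32)); print(name,m.sum(),np.round(b[0],1),np.round(b[1],1),round(b[2],1),'medz',np.median(W[m][:,2]).round(4)); print(np.round(cv2.boxPoints(b),0).tolist())
rect(reg(240,325,150,240,.030,.040),'slab')
rect(reg(420,475,190,250,.045,.065),'headC'); rect(reg(420,475,190,250,.015,.035),'barC')
rect(reg(360,400,185,250,.045,.065),'headS')
m=reg(235,300,155,200,.066,.1);rect(m,'eyetop'); print(np.round(W[m]*1000).tolist()[:60])
m=reg(180,255,125,175,.05,.09);rect(m,'roll')
c=p[150:250,230:480]; a=cv2.resize(p[150:240,240:330],None,fx=6,fy=6,interpolation=2); b=cv2.resize(p[190:250,420:475],None,fx=4.5,fy=9,interpolation=2)
b=cv2.resize(p[190:250,425:465],None,fx=6,fy=6,interpolation=2); b=cv2.copyMakeBorder(b,0,a.shape[0]-b.shape[0],0,0,0)
cv2.imwrite('pics/c1.png',np.hstack([a,b])[:,:,::-1])
E
```

```text
slab 3687 [574.2  63.9] [171.  163.3] 75.9 medz 0.0347
[[474.0, 1.0], [633.0, -39.0], [674.0, 127.0], [516.0, 167.0]]
headC 136 [ 482.9 -319.8] [39.3 20.5] 4.1 medz 0.0546
[[463.0, -311.0], [464.0, -331.0], [503.0, -329.0], [502.0, -308.0]]
barC 190 [ 522.6 -328.3] [ 39.6 118.1] 69.6 medz 0.0279
[[460.0, -326.0], [571.0, -367.0], [585.0, -330.0], [474.0, -289.0]]
headS 131 [ 488.4 -183.4] [39.8 16.8] 8.7 medz 0.0544
[[467.0, -178.0], [470.0, -195.0], [509.0, -189.0], [507.0, -172.0]]
eyetop 249 [623.  109.5] [100.4  36.9] 56.6 medz 0.0736
[[580.0, 78.0], [611.0, 57.0], [666.0, 141.0], [635.0, 162.0]]
[[647.0, 154.0, 75.0], [648.0, 152.0, 72.0], [647.0, 149.0, 75.0], [646.0, 146.0, 79.0], [647.0, 144.0, 78.0], [647.0, 142.0, 76.0], [647.0, 140.0, 75.0], [647.0, 138.0, 77.0], [646.0, 135.0, 79.0], [647.0, 133.0, 76.0], [647.0, 131.0, 76.0], [647.0, 129.0, 76.0], [648.0, 127.0, 76.0], [647.0, 124.0, 78.0], [649.0, 123.0, 72.0], [648.0, 120.0, 75.0], [648.0, 118.0, 76.0], [650.0, 116.0, 69.0], [644.0, 153.0, 78.0], [645.0, 151.0, 74.0], [644.0, 149.0, 78.0], [645.0, 147.0, 75.0], [645.0,
[... 248 characters left out ...]
, 78.0], [646.0, 118.0, 76.0], [643.0, 154.0, 73.0], [642.0, 151.0, 77.0], [643.0, 149.0, 75.0], [643.0, 147.0, 71.0], [642.0, 144.0, 78.0], [643.0, 142.0, 74.0], [643.0, 140.0, 75.0], [643.0, 138.0, 75.0], [644.0, 136.0, 73.0], [643.0, 133.0, 76.0], [642.0, 130.0, 79.0], [643.0, 129.0, 76.0], [643.0, 127.0, 75.0], [643.0, 124.0, 76.0], [642.0, 122.0, 79.0], [643.0, 120.0, 77.0], [644.0, 118.0, 72.0], [641.0, 154.0, 70.0], [641.0, 152.0, 72.0], [640.0, 149.0, 75.0], [640.0, 146.0, 78.0], [641.0, 145.0, 72.0], [640.0, 142.0, 77.0], [641.0, 140.0, 73.0], [641.0, 138.0, 74.0]]
roll 2099 [666.  201.2] [180.7  68.6] 76.2 medz 0.0716
[[611.0, 122.0], [678.0, 105.0], [721.0, 281.0], [654.0, 297.0]]
```

View pics/c1.png

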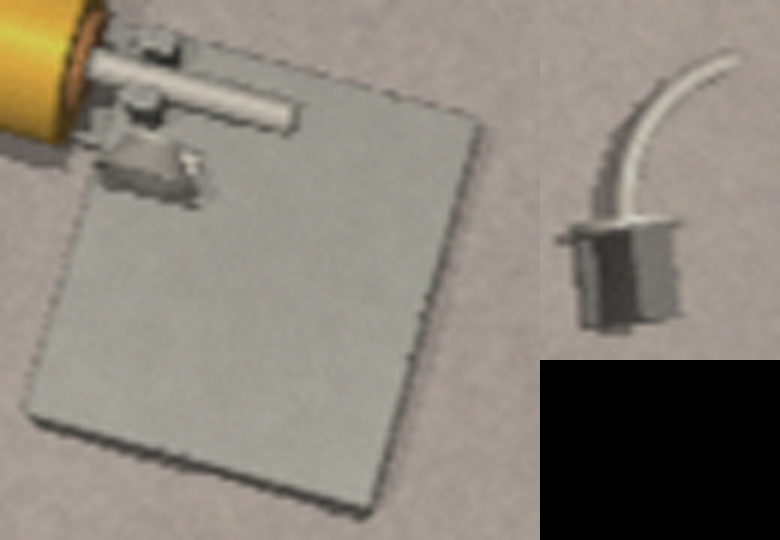

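```bash
python3 - <<'E'
from h import *
z=np.load('top0.npz');p,d=z['p'],z['d'];W=cloud('top',d)
C=[ray('top',240+u/6,150+v/6,.035)[:2]*1000 for u,v in((480,116),(367,508),(30,408))]
S=np.array([(50,-105),(-110,-105),(-110,35)],float); C=np.array(C)
A=R.align_vectors(np.c_[C-C.mean(0),[0]*3],np.c_[S-S.mean(0),[0]*3])[0]; th=A.as_euler('zyx')[0]
Rs=np.array([[np.cos(th),-np.sin(th)],[np.sin(th),np.cos(th)]]); o=C.mean(0)-Rs@S.mean(0)
print('corners',C.round(1).tolist(),'th',th,'o',o,'res',(C-(S@Rs.T+o)).round(1).tolist())
m=np.zeros(d.shape,bool);m[155:200,235:300]=1
Q=W[m]*1000; Q[:,:2]=(Q[:,:2]-o)@Rs
e=Q[(Q[:,2]>45)&(Q[:,0]>-22)&(Q[:,0]<6)&(abs(Q[:,1])<40)]
print('eye pts',len(e)); print(e[np.argsort(e[:,0])].round(0).astype(int).tolist())
sh=Q[(Q[:,2]>40)&(Q[:,0]>15)&(Q[:,1]<8)]; print('shaft',sh.min(0),sh.max(0),np.median(sh,0))
# scene
z=np.load('scene0.npz');W2=cloud('scene',z['d'])*1000
Q2=W2.reshape(-1,3).copy(); Q2[:,:2]=(Q2[:,:2]-o)@Rs
e=Q2[(Q2[:,2]>42)&(Q2[:,0]>-22)&(Q2[:,0]<6)&(abs(Q2[:,1])<40)]
print('eye scene',len(e)); print(e[np.argsort(e[:,0])].round(0).astype(int).tolist())
sl=Q2[(abs(Q2[:,2]-35)<4)&(abs(Q2[:,0])<120)&(abs(Q2[:,1])<120)];print('slab scene',np.percentile(sl,[1,99],axis=0))
h=ray('top',439.7,226.3,.025)*1000;t=ray('top',457.7,200.2,.025)*1000; v=t-h
yaw=np.arctan2(v[1],v[0])-np.arctan2(-49.6,59.1); c,s=np.cos(yaw),np.sin(yaw)
print('heel',h,'tip',t,np.hypot(*v[:2]),'yaw',yaw); a=np.array([[c,-s],[s,c]])
for P,q in((h,(22,0)),(t,(81.1,-49.6))): print('head',P[:2]-a@np.array(q))
m=np.zeros(d.shape,bool);m[190:250,420:475]=1; P=W[m&(W[...,2]>.05)]*1000; print(cv2.minAreaRect(P[:,:2].astype(np.float32)),P.mean(0))
E
```

```text
corners [[628.6, -39.3], [474.6, 0.2], [509.4, 130.1]] th -0.2474511983427691 o [606.74777372  73.02030776] res [[-0.9, 1.7], [0.2, 2.1], [0.7, -3.8]]
eye pts 114
[[-16, 21, 83], [-15, 32, 66], [-15, 11, 83], [-15, 3, 47], [-15, -6, 72], [-15, 5, 80], [-15, -7, 61], [-15, 20, 46], [-15, 31, 54], [-15, 27, 48], [-15, -2, 75], [-14, 25, 48], [-14, 1, 45], [-14, -4, 53], [-14, 10, 81], [-14, -1, 48], [-14, 19, 78], [-14, 26, 79], [-14, 3, 76], [-14, 29, 51], [-14, 17, 79], [-14, 29, 74], [-14, 32, 70], [-14, 31, 59], [-14, 27, 53], [-13, 6, 46], [-13, -3, 70], [-13, 23, 45], [-13, 8, 78], [-13, 4, 47], [-13, 1, 75], [-13, -2, 54], [-13, 13, 80], [-13, 1, 49], [-13, 21, 45], [-13, 29, 57], [-13, 25, 74], [-13, 6, 77], [-12, 11, 46], [-12, -1, 75], [-12, 22, 76], [-12, 19, 46], [-12, 26, 47], [-12, -5, 66], [-12, 9, 46], [-12, 6, 50], [-12, 17, 81], [-12, 27, 56], [-12, 4, 76], [-12, 20, 76], [-12, 23, 49], [-12, 16, 46], [-11, 11, 75], [-11, 15, 81], [-11, -2, 69], [-11, 9, 77], [-11, 4, 48], [-11, 14, 46], [-11, 21, 47], [-11, 28, 72], [-11, 12, 47], [-10, 2, 72], [-10, 7, 77], [-10, 26
[... 3554 characters left out ...]
1], [4, 6, 68], [5, 18, 57], [5, 3, 56], [5, 21, 66], [5, 18, 66], [5, 6, 66], [5, 12, 71], [5, 15, 67], [5, 10, 53], [5, 13, 52], [5, 16, 55], [5, 10, 47], [5, 10, 50], [5, 7, 48], [5, 13, 50], [5, 7, 54], [5, 14, 47], [5, 22, 61], [6, 19, 65]]
slab scene [[-105.8336735  -101.47496188   31.34781941]
 [  63.12526832   66.11774271   37.36587667]]
heel [ 503.19204388 -322.89506125   25.        ] tip [ 566.16636361 -366.68053719   25.        ] 76.70027933490739 yaw 0.09066461502433709
head [ 481.28240275 -324.88695125]
head [ 480.90865274 -324.62708624]
((481.8878173828125, -321.4957275390625), (35.11692428588867, 16.81227684020996), 6.72683048248291) [ 481.61980322 -321.39009425   54.79798934]
```

```bash
cat >> h.py <<'E'
O=np.array([606.75,73.02]);TH=-0.2475;YE=12.7   # stand estimate (mm), eye y
def s2w(x,y): c,s=np.cos(TH),np.sin(TH); return O+np.array([c*x-s*y,s*x+c*y])
def go(tgts):
    """tgts: list of (x,y,z mm,yaw) TCP world; prints tool-frame rows from present pose"""
    o=r.get_obs(); p=np.array(o['tcp_pos'])*1000; A=R.from_rotvec(o['orientation'])
    xa=A.as_matrix()[:,0]; yaw=np.arctan2(xa[1],xa[0])
    print('t',round(float(o['clock']),2),'tcp',p.round(1),'yaw',round(yaw,3),'F',np.round(o['contact_force'],2),'w',round(float(o['grip_width'])*1000,1))
    for x,y,z,ps in tgts:
        B=R.from_euler('z',ps)*R.from_euler('x',np.pi)
        print((A.inv().apply(np.array([x,y,z])-p)).round(1).tolist(),(A.inv()*B).as_rotvec().round(3).tolist())
E
python3 - <<'E'
from h import *
go([(481.5,-323,130,.1),(481.5,-323,11,.1)])
E
```

```text
t 0.1 tcp [ 185.6 -648.4  230.4] yaw 0.279 F [ 1.16 -0.07 -0.21] w 85.5
[374.0, -231.3, 100.8] [-0.002, 0.0, 0.179]
[374.0, -231.0, 219.8] [-0.002, 0.0, 0.179]
```

>>> play_rows --deltas '[[85,[47,-29,0],[0,0,0.05]],[85,[94,-58,5],[0,0,0.1]],[85,[141,-87,15],[0,0,0.179]],[85,[190,-117,30],[0,0,0.179]],[85,[240,-148,50],[0,0,0.179]],[85,[290,-179,70],[0,0,0.179]],[85,[335,-207,90],[0,0,0.179]],[85,[374,-231.3,100],[0,0,0.179]]]'

```text
clock: 1.1
tcp_pos: [0.482, -0.3206, 0.1293]
orientation: [-3.135, -0.159, 0.003]
contact_force: [0.6, 0.7, 0.4]
grip_width: 0.085
```

```bash
python3 - <<'E'
from h import *
save('top','top1'); go([(481.5,-323,60,.1),(481.5,-323,11,.1)])
E
```

```text
t 1.15 tcp [ 486.8 -314.   128.6] yaw 0.109 F [ 3.83  4.61 -0.37] w 84.9
[-6.3, 8.9, 68.5] [-0.007, -0.001, 0.009]
[-6.4, 9.2, 117.5] [-0.007, -0.001, 0.009]
```

>>> play_rows --deltas '[[85,[-6,9,10],[0,0,0.009]],[85,[-6,9,40],[0,0,0.009]],[85,[-6,9,70],[0,0,0.009]],[85,[-6,9,90],[0,0,0.009]],[85,[-6,9,105],[0,0,0.009]],[85,[-6,9,117],[0,0,0.009]],[85,[-6,9,117],[0,0,0.009]]]'

```text
clock: 2.02
tcp_pos: [0.4811, -0.3229, 0.0108]
orientation: [-3.13, -0.156, 0.001]
contact_force: [-0.8, 0.3, 0.5]
grip_width: 0.0851
```

```bash
python3 - <<'E'
from h import *
p,d=save('top','top2'); q,e=save('scene','scene2')
a=cv2.resize(p[180:260,410:490],None,fx=5,fy=5); b=cv2.resize(q[115:195,180:260],None,fx=5,fy=5)
cv2.imwrite('pics/c2.png',np.hstack([a,b])[:,:,::-1]); go([(481.5,-323,11,.1)])
E
```

```text
t 2.12 tcp [ 482.1 -323.1   11.9] yaw 0.1 F [ 0.    0.03 -0.02] w 85.3
[-0.6, -0.1, 0.9] [-0.006, -0.001, -0.0]
```

View pics/c2.png

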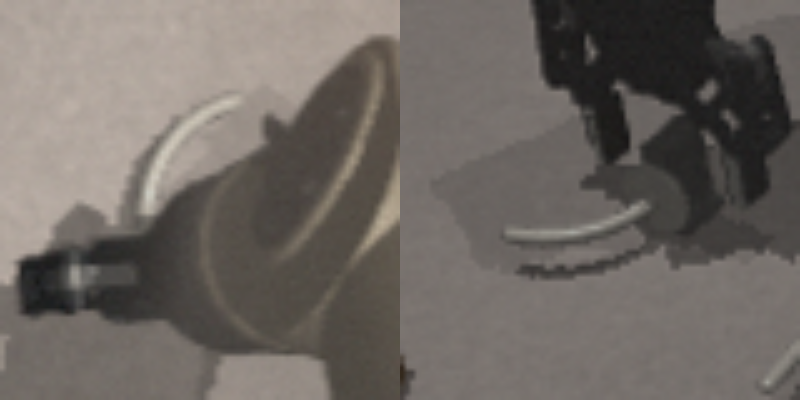

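The open fingers straddle the head: the collar is at about (668,195) in the right half of the crop, and the bar tip at (508,236). I'll close the gripper.

>>> play_rows --deltas '[[0,[0,0,0],[0,0,0]],[0,[0,0,0],[0,0,0]],[0,[0,0,0],[0,0,0]],[0,[0,0,0],[0,0,0]],[0,[0,0,0],[0,0,0]],[0,[0,0,0],[0,0,0]],[0,[0,0,0],[0,0,0]]]' --squeeze 70

```text
clock: 3.0
tcp_pos: [0.4823, -0.3234, 0.0123]
orientation: [-3.132, -0.156, -0.002]
contact_force: [-0.8, -0.4, 5.9]
grip_width: 0.0155
```

>>> play_rows --deltas '[[0,[0,0,-5],[0,0,0]],[0,[0,0,-25],[0,0,0]],[0,[0,0,-50],[0,0,0]],[0,[0,0,-80],[0,0,0]],[0,[0,0,-110],[0,0,0]],[0,[0,0,-120],[0,0,0]],[0,[0,0,-120],[0,0,0]],[0,[0,0,-120],[0,0,0]]]'

```text
clock: 4.0
tcp_pos: [0.4813, -0.3236, 0.1311]
orientation: [-3.131, -0.156, 0.001]
contact_force: [0.3, 0.5, -3.6]
grip_width: 0.0154
```

```bash
python3 - <<'E'
from h import *
p,d=save('top','top3'); q,e=save('scene','scene3'); go([])
u,v=map(int,proj('top',[.53,-.34,.145])); u2,v2=map(int,proj('scene',[.53,-.34,.145])); print(u,v,u2,v2)
a=cv2.resize(p[v-40:v+40,u-40:u+40],None,fx=5,fy=5); b=cv2.resize(q[v2-40:v2+40,u2-40:u2+40],None,fx=5,fy=5)
cv2.imwrite('pics/c3.png',np.hstack([a,b])[:,:,::-1])
E
```

```text
t 4.1 tcp [ 481.4 -323.6  131. ] yaw 0.1 F [-0.02 -0.13 -3.11] w 15.1
464 208 209 118
```

View pics/c3.png

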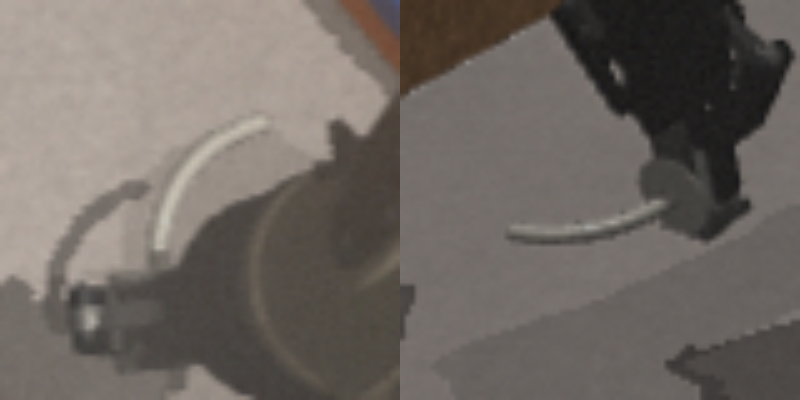

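```bash
python3 - <<'E'
from h import *
for z in(.140,.144,.148): print(z,'tip top',ray('top',476.8,192.4,z)*1e3,'scene',ray('scene',191.2,124.7,z)*1e3)
for f,n in(('top3','top'),('scene3','scene')):
    d=np.load(f+'.npz')['d'];W=cloud(n,d)*1e3
    m=(W[...,2]>125)&(W[...,2]<165)&(W[...,0]>510)&(W[...,0]<590)&(W[...,1]<-300)&(W[...,1]>-385)
    P=W[m]; 
    c,s=np.cos(.1),np.sin(.1); L=(P[:,:2]-[481.4,-323.6])@np.array([[c,-s],[s,c]])
    P=np.c_[L,P[:,2]]; P=P[P[:,0]>28]; P=P[np.argsort(P[:,0])]; print(n,len(P),P.round(0).astype(int).tolist())
    from scipy.optimize import least_squares
    k=(P[:,2]>135)&(P[:,2]<155)&(P[:,1]>-60)&(P[:,1]<8)
    f=lambda q:np.hypot(P[k,0]-q[0],P[k,1]-q[1])-60
    q=least_squares(f,[22,-60],loss='soft_l1').x; print('arc centre',q,'expect 22,-60; z',np.median(P[k,2]),k.sum(),'tip max',P[k].max(0),P[k].min(0))
# pose targets
ye=YE
def pin(phi,dx=0):  # head TCP stand coords for rotation phi about arc centre
    cx,cy=-14,ye+2-60; c,s=np.cos(phi),np.sin(phi); v=np.array([-22+dx*0,60.]); return s2w(cx+c*v[0]-s*v[1],cy+s*v[0]+c*v[1]),TH+phi
for a in(95,80,40,0): print(a,*pin(np.radians(a)))
print('eye throat w',s2w(1.5,ye))
E
```

```text
0.14 tip top [ 566.12194886 -368.28511009  140.        ] scene [ 568.49465288 -366.72254739  140.        ]
0.144 tip top [ 565.42474742 -366.73749818  144.        ] scene [ 572.14225645 -361.42176883  144.        ]
0.148 tip top [ 564.72754597 -365.18988627  148.        ] scene [ 575.78986003 -356.12099027  148.        ]
top 165 [[29, 5, 143], [31, -2, 147], [31, 0, 149], [31, 3, 149], [31, 6, 146], [31, 3, 144], [33, -2, 147], [33, 0, 147], [33, 2, 147], [33, 4, 148], [34, 4, 142], [35, -1, 147], [35, -3, 145], [35, 2, 147], [35, 3, 145], [36, 4, 143], [37, -3, 148], [37, 0, 149], [37, 1, 147], [37, 3, 147], [37, 5, 146], [39, -2, 149], [39, -1, 148], [39, 2, 149], [39, 3, 147], [40, 4, 144], [41, -3, 148], [41, -1, 148], [41, 1, 146], [41, 3, 148], [43, -6, 147], [43, -4, 146], [43, -1, 147], [43, 0, 147], [44, 2, 146], [45, -3, 150], [45, -6, 147], [45, -2, 148], [45, 0, 147], [46, 1, 142], [47, -3, 150], [47, -7, 146], [47, -3, 145], [48, -1, 145], [49, -1, 138], [49, -3, 152], [49, -6, 147], [49, -2, 149], [49, -10, 143], [50, -1, 144], [51, -6, 148], [51, -9, 145], [51, -5, 148
[... 3575 characters left out ...]
 [81, -39, 145], [81, -40, 142], [82, -44, 147], [82, -43, 142], [82, -41, 145], [82, -36, 141], [82, -47, 146], [82, -49, 140], [82, -51, 145], [83, -35, 145], [84, -45, 139], [84, -50, 144], [84, -37, 142], [84, -41, 141], [84, -43, 143], [84, -46, 145], [84, -42, 146], [86, -49, 142], [86, -51, 144]]
arc centre [ 24.403007   -58.08595579] expect 22,-60; z 144.3427847274598 124 tip max [ 85.80969342   5.36668355 149.99848537] [ 29.6275755  -51.05706745 137.65862037]
95 [519.33749861  20.38486301] 1.410562789394613
80 [518.33193907  37.03739137] 1.1487634015954635
40 [536.14313121  76.95869424] 0.4506317007977318
0 [575.44821483  96.09137285] -0.2475
eye throat w [611.31554938  84.96553301]
```

```bash
cat >> h.py <<'E'
def pin(deg,z=48.,dx=0,dy=0,off=(0,0)):
    """TCP target with pin turned deg back along its curve; dx,dy: stand-frame shift; off: head centre in the tool (pin axes)"""
    f=np.radians(deg); c,s=np.cos(f),np.sin(f); v=np.array([-22-off[0],60.-off[1]])
    w=s2w(-14+dx+c*v[0]-s*v[1],YE+2-60+dy+s*v[0]+c*v[1]); return (w[0],w[1],z,TH+f)
E
python3 - <<'E'
from h import *
go([(500,-150,140,.75),pin(97,120),pin(97,65)])
E
```

```text
t 4.1 tcp [ 481.4 -323.6  131. ] yaw 0.1 F [-0.02 -0.13 -3.11] w 15.1
[35.8, -171.0, -7.8] [-0.007, -0.002, -0.65]
[72.2, -336.2, 13.4] [-0.006, -0.005, -1.346]
[72.2, -335.8, 68.4] [-0.006, -0.005, -1.346]
```

>>> play_rows --deltas '[[0,[9,-42,0],[0,0,-0.17]],[0,[18,-84,0],[0,0,-0.34]],[0,[27,-126,0],[0,0,-0.5]],[0,[36,-168,0],[0,0,-0.67]],[0,[45,-210,0],[0,0,-0.84]],[0,[54,-252,0],[0,0,-1.0]],[0,[63,-294,0],[0,0,-1.17]],[0,[72,-336,10],[0,0,-1.346]]]'

```text
clock: 5.1
tcp_pos: [0.52, 0.0192, 0.1233]
orientation: [-2.346, -2.081, -0.007]
contact_force: [1.1, -0.7, -2.9]
grip_width: 0.0149
```

>>> play_rows --deltas '[[0,[0,0,0],[0,0,0]],[0,[0,0,0],[0,0,0]]]'

```text
clock: 5.35
tcp_pos: [0.5195, 0.0187, 0.1226]
orientation: [-2.347, -2.079, -0.005]
contact_force: [0.5, -1.7, -3.2]
grip_width: 0.0154
```

```bash
python3 - <<'E'
from h import *
go([pin(97,100),pin(97,49)])
E
```

```text
t 5.35 tcp [519.5  18.7 122.6] yaw 1.45 F [ 0.5  -1.74 -3.22] w 15.4
[-0.6, 0.4, 22.6] [-0.003, -0.007, 0.005]
[-0.9, 0.5, 73.6] [-0.003, -0.007, 0.005]
```

>>> play_rows --deltas '[[0,[-0.6,0.4,20],[-0.003,-0.007,0.005]],[0,[-0.6,0.4,40],[-0.003,-0.007,0.005]],[0,[-0.6,0.4,58],[-0.003,-0.007,0.005]],[0,[-0.8,0.5,68],[-0.003,-0.007,0.005]],[0,[-0.8,0.5,73],[-0.003,-0.007,0.005]],[0,[-0.8,0.5,73],[-0.003,-0.007,0.005]]]'

```text
clock: 6.1
tcp_pos: [0.5199, 0.0182, 0.0496]
orientation: [2.357, 2.077, -0.0]
contact_force: [-0.1, 0.4, -3.1]
grip_width: 0.0156
```

```bash
python3 - <<'E'
from h import *
p,d=save('top','top4'); q,e=save('scene','scene4'); go([pin(97,49),pin(80)])
a=cv2.resize(p[150:240,230:320],None,fx=4.4,fy=4.4,interpolation=2); b=cv2.resize(q[185:275,285:375],None,fx=4.4,fy=4.4,interpolation=2)
cv2.imwrite('pics/c4.png',np.hstack([a,b])[:,:,::-1])
E
```

```text
t 6.2 tcp [520.3  18.4  50.1] yaw 1.445 F [-0.5   0.97 -2.63] w 15.4
[-0.3, -0.5, 1.1] [0.001, 0.0, -0.001]
[18.2, -4.3, 2.1] [0.001, -0.0, 0.296]
```

View pics/c4.png

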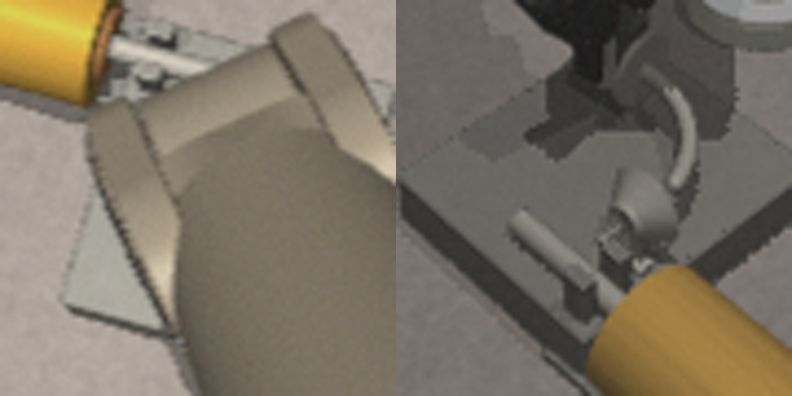

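```bash
python3 - <<'E'
from h import *
from scipy.optimize import least_squares
W=cloud('scene',np.load('scene4.npz')['d']).reshape(-1,3)*1e3
W=W[~np.isnan(W[:,0])]; c,s=np.cos(TH),np.sin(TH); Q=W.copy(); Q[:,:2]=(W[:,:2]-O)@np.array([[c,-s],[s,c]])
o=r.get_obs();
P=Q[(Q[:,2]>54)&(Q[:,2]<72)&(Q[:,0]>-85)&(Q[:,0]<-20)&(Q[:,1]>-44)&(Q[:,1]<25)]
P=P[abs(np.hypot(P[:,0]+14,P[:,1]-YE+58)-60)<10]
q=least_squares(lambda q:np.hypot(P[:,0]-q[0],P[:,1]-q[1])-60,[-14,YE-58],loss='soft_l1').x
print(len(P),'arc',q,'expected',-14,YE-58,'z',np.percentile(P[:,2],[5,50,95]))
print(P[np.argsort(P[:,1])].round(0).astype(int).tolist()[::3])
# eye circle fits: throat/rear outer rings in slices from initial views
for n in('scene','top'):
    W=cloud(n,np.load(n+'0.npz')['d']).reshape(-1,3)*1e3;W=W[~np.isnan(W[:,0])];W[:,:2]=(W[:,:2]-O)@np.array([[c,-s],[s,c]])
    E=W[(W[:,0]>-15)&(W[:,0]<5)&(abs(W[:,1]-13)<24)&(W[:,2]>60.5-5)&(W[:,2]<85)]
    # cone: radius linear in x, about (y0,z0)
    f=lambda a:np.hypot(E[:,1]-a[0],E[:,2]-60.5)-(a[1]+a[2]*E[:,0])
    print(n,len(E),least_squares(f,[13,10,-.8],loss='soft_l1').x)
E
```

```text
123 arc [-10.395891   -43.34391252] expected -14 -45.3 z [61.21755888 64.63442205 66.65948304]
[[-70, -43, 66], [-74, -41, 65], [-69, -39, 63], [-74, -37, 64], [-71, -35, 65], [-73, -33, 65], [-68, -31, 61], [-71, -28, 67], [-66, -26, 63], [-67, -25, 66], [-72, -23, 63], [-66, -21, 66], [-68, -19, 66], [-69, -18, 63], [-64, -16, 65], [-60, -14, 63], [-57, -11, 61], [-61, -10, 66], [-54, -9, 62], [-61, -7, 65], [-51, -5, 61], [-55, -3, 66], [-60, -2, 64], [-53, -2, 65], [-52, 0, 64], [-52, 2, 66], [-43, 3, 64], [-45, 4, 66], [-44, 5, 65], [-49, 5, 65], [-41, 7, 66], [-34, 8, 66], [-39, 9, 66], [-26, 10, 63], [-35, 11, 64], [-37, 11, 66], [-39, 13, 66], [-32, 13, 65], [-35, 14, 63], [-27, 15, 64], [-29, 16, 67]]
scene 175 [11.94233354 10.81282719 -0.74407673]
top 81 [13.29848102 10.0308171  -0.6772156 ]
```

```bash
sed -i 's/YE=12.7/YE=12.2/' h.py; python3 - <<'E'
from h import *
go([pin(a,47.8) for a in (94,90,86,82,79,76,74,74)])
E
```

```text
t 6.2 tcp [520.3  18.4  50.1] yaw 1.445 F [-0.5   0.97 -2.63] w 15.4
[2.4, -1.6, 2.3] [0.001, 0.0, 0.052]
[6.7, -2.8, 2.3] [0.001, 0.0, 0.122]
[11.1, -3.6, 2.3] [0.001, 0.0, 0.191]
[15.5, -4.2, 2.3] [0.001, -0.0, 0.261]
[18.9, -4.4, 2.3] [0.001, -0.0, 0.314]
[22.2, -4.4, 2.3] [0.001, -0.0, 0.366]
[24.4, -4.4, 2.3] [0.001, -0.0, 0.401]
[24.4, -4.4, 2.3] [0.001, -0.0, 0.401]
```

>>> play_rows --deltas '[[0,[2.4,-1.6,1.5],[0,0,0.052]],[0,[6.7,-2.8,2.3],[0,0,0.122]],[0,[11.1,-3.6,2.3],[0,0,0.191]],[0,[15.5,-4.2,2.3],[0,0,0.261]],[0,[18.9,-4.4,2.3],[0,0,0.314]],[0,[22.2,-4.4,2.3],[0,0,0.366]],[0,[24.4,-4.4,2.3],[0,0,0.401]],[0,[24.4,-4.4,2.3],[0,0,0.401]]]'

```text
clock: 7.2
tcp_pos: [0.5192, 0.0434, 0.0481]
orientation: [2.722, 1.567, 0.002]
contact_force: [-0.4, 0.5, -3.5]
grip_width: 0.0151
```

```bash
python3 - <<'E'
from h import *
go([pin(a,47.6) for a in (74,72,71,70,69,68,67)]); print(r.get_obs()['moment'].round(2))
E
```

```text
t 7.2 tcp [519.2  43.4  48.1] yaw 1.045 F [-0.39  0.51 -3.49] w 15.1
[-0.3, -0.0, 0.5] [0.002, -0.001, 0.001]
[1.8, -0.8, 0.5] [0.002, -0.001, 0.035]
[2.9, -1.1, 0.5] [0.002, -0.001, 0.053]
[4.0, -1.4, 0.5] [0.002, -0.001, 0.07]
[5.0, -1.7, 0.5] [0.002, -0.001, 0.088]
[6.1, -2.0, 0.5] [0.002, -0.001, 0.105]
[7.2, -2.3, 0.5] [0.002, -0.001, 0.123]
[ 0.06  0.06 -0.03]
```

>>> play_rows --deltas '[[0,[0.7,-0.4,0.3],[0,0,0.017]],[0,[1.8,-0.8,0.3],[0,0,0.035]],[0,[2.9,-1.1,0.3],[0,0,0.053]],[0,[4.0,-1.4,0.3],[0,0,0.07]],[0,[4.0,-1.4,0.3],[0,0,0.07]]]'

```text
clock: 7.82
tcp_pos: [0.5201, 0.0477, 0.0478]
orientation: [2.775, 1.47, 0.003]
contact_force: [0.1, 0.0, -2.3]
grip_width: 0.0152
```

```bash
python3 - <<'E'
from h import *
go([pin(a,47.6) for a in (70,69,68,67,66,65,64)]); print(r.get_obs()['moment'].round(2))
E
```

```text
t 7.83 tcp [520.1  47.7  47.8] yaw 0.975 F [ 0.09  0.03 -2.26] w 15.2
[-0.2, 0.0, 0.2] [0.002, -0.001, 0.0]
[0.8, -0.4, 0.2] [0.002, -0.001, 0.018]
[1.9, -0.7, 0.2] [0.002, -0.001, 0.035]
[3.0, -1.0, 0.2] [0.002, -0.001, 0.053]
[4.0, -1.4, 0.2] [0.002, -0.001, 0.07]
[5.1, -1.7, 0.2] [0.002, -0.001, 0.088]
[6.2, -1.9, 0.2] [0.002, -0.001, 0.105]
[-0.03  0.04  0.02]
```

>>> play_rows --deltas '[[0,[0.8,-0.4,0.2],[0,0,0.018]],[0,[1.9,-0.7,0.2],[0,0,0.035]],[0,[3.0,-1.0,0.2],[0,0,0.053]],[0,[3.0,-1.0,0.2],[0,0,0.053]]]'

```text
clock: 8.32
tcp_pos: [0.5209, 0.0509, 0.0476]
orientation: [2.813, 1.396, 0.003]
contact_force: [0.4, 0.1, -3.4]
grip_width: 0.0153
```

```bash
python3 - <<'E'
from h import *
go([pin(a,47.6) for a in (67,66,65,64,63,62)]); print(r.get_obs()['moment'].round(2))
E
```

```text
t 8.32 tcp [520.9  50.9  47.6] yaw 0.922 F [ 0.43  0.06 -3.36] w 15.3
[-0.2, 0.1, 0.0] [0.002, -0.001, -0.0]
[0.9, -0.3, 0.0] [0.002, -0.001, 0.017]
[2.0, -0.7, 0.0] [0.002, -0.001, 0.035]
[3.0, -1.0, 0.0] [0.002, -0.001, 0.052]
[4.1, -1.3, 0.0] [0.002, -0.001, 0.069]
[5.2, -1.6, 0.0] [0.002, -0.001, 0.087]
[-0.07  0.07 -0.05]
```

>>> play_rows --deltas '[[0,[0.9,-0.3,0],[0,0,0.017]],[0,[2.0,-0.7,0],[0,0,0.035]],[0,[3.0,-1.0,0],[0,0,0.052]],[0,[3.0,-1.0,0],[0,0,0.052]]]'

```text
clock: 8.82
tcp_pos: [0.522, 0.0541, 0.0476]
orientation: [2.848, 1.323, 0.003]
contact_force: [-0.2, -0.8, -3.7]
grip_width: 0.0152
```

```bash
python3 - <<'E'
from h import *
go([pin(a,47.6) for a in (64,62,60,58,56)]); print(r.get_obs()['moment'].round(2))
E
```

```text
t 8.82 tcp [522.   54.1  47.6] yaw 0.869 F [-0.18 -0.82 -3.68] w 15.2
[-0.1, 0.0, 0.0] [0.002, -0.001, -0.0]
[2.0, -0.7, 0.0] [0.002, -0.001, 0.035]
[4.1, -1.4, 0.0] [0.002, -0.001, 0.07]
[6.3, -1.9, 0.0] [0.002, -0.001, 0.105]
[8.4, -2.4, 0.0] [0.002, -0.001, 0.14]
[ 0.01  0.04 -0.04]
```

>>> play_rows --deltas '[[0,[1.0,-0.4,0],[0,0,0.017]],[0,[2.0,-0.7,0],[0,0,0.035]],[0,[3.0,-1.0,0],[0,0,0.052]],[0,[4.1,-1.4,0],[0,0,0.07]],[0,[5.2,-1.7,0],[0,0,0.087]],[0,[5.2,-1.7,0],[0,0,0.087]]]'

```text
clock: 9.57
tcp_pos: [0.5241, 0.0593, 0.0477]
orientation: [2.903, 1.197, 0.003]
contact_force: [0.1, -0.1, -3.6]
grip_width: 0.0152
```

```bash
python3 - <<'E'
from h import *
p,d=save('scene','scene5'); go([pin(a,47.6) for a in (59,57,55,52,49,46)]); print(r.get_obs()['moment'].round(2))
b=cv2.resize(p[205:265,315:375],None,fx=8,fy=8,interpolation=2);cv2.imwrite('pics/c5.png',b[:,:,::-1])
E
```

```text
t 9.62 tcp [524.1  59.2  47.7] yaw 0.783 F [-0.07  0.2  -2.82] w 15.0
[-0.1, 0.1, 0.1] [0.002, -0.001, 0.0]
[2.0, -0.7, 0.1] [0.002, -0.001, 0.035]
[4.1, -1.3, 0.1] [0.002, -0.002, 0.07]
[7.4, -2.2, 0.1] [0.002, -0.002, 0.122]
[10.6, -2.8, 0.1] [0.002, -0.002, 0.175]
[13.9, -3.3, 0.1] [0.002, -0.002, 0.227]
[-0.01  0.04  0.03]
```

View pics/c5.png

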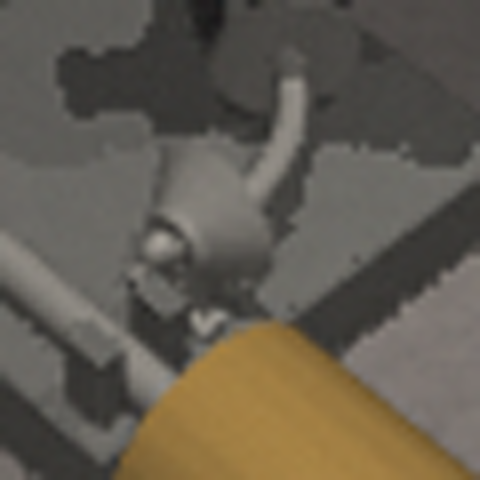

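The tip shows through the throat's back at about (160,243), with no contact force so far. I'll keep following the arc.

>>> play_rows --deltas '[[0,[1.0,-0.3,0],[0,0,0.017]],[0,[2.0,-0.7,0],[0,0,0.035]],[0,[4.1,-1.3,0],[0,0,0.07]],[0,[5.8,-1.8,0],[0,0,0.096]],[0,[7.4,-2.2,0],[0,0,0.122]],[0,[7.4,-2.2,0],[0,0,0.122]]]'

```text
clock: 10.38
tcp_pos: [0.5279, 0.0662, 0.0477]
orientation: [2.971, 1.018, 0.003]
contact_force: [-0.2, -0.1, -3.0]
grip_width: 0.0151
```

```bash
python3 - <<'E'
from h import *
go([pin(a,47.6) for a in (52,50,48,45.5,43,40.5,38)]); print(r.get_obs()['moment'].round(2))
E
```

```text
t 10.38 tcp [527.9  66.2  47.7] yaw 0.661 F [-0.23 -0.07 -2.97] w 15.1
[-0.2, 0.2, 0.1] [0.002, -0.002, 0.0]
[1.9, -0.6, 0.1] [0.002, -0.002, 0.035]
[4.0, -1.2, 0.1] [0.002, -0.002, 0.07]
[6.7, -1.9, 0.1] [0.002, -0.002, 0.114]
[9.4, -2.5, 0.1] [0.002, -0.002, 0.158]
[12.2, -3.0, 0.1] [0.001, -0.002, 0.201]
[14.9, -3.4, 0.1] [0.001, -0.002, 0.245]
[ 0.01 -0.02  0.01]
```

>>> play_rows --deltas '[[0,[1.9,-0.6,0],[0,0,0.035]],[0,[4.0,-1.2,0],[0,0,0.07]],[0,[6.7,-1.9,0],[0,0,0.114]],[0,[9.4,-2.5,0],[0,0,0.158]],[0,[9.4,-2.5,0],[0,0,0.158]]]'

```text
clock: 11.0
tcp_pos: [0.534, 0.0743, 0.0477]
orientation: [3.042, 0.781, 0.004]
contact_force: [0.0, -0.3, -3.3]
grip_width: 0.0152
```

```bash
python3 - <<'E'
from h import *
go([pin(a,47.6) for a in (43,41,38.5,36,33.5,31,28.5,26)]); print(r.get_obs()['moment'].round(2))
E
```

```text
t 11.0 tcp [534.   74.3  47.7] yaw 0.502 F [ 0.04 -0.26 -3.32] w 15.2
[-0.3, 0.2, 0.1] [0.001, -0.002, -0.001]
[1.8, -0.5, 0.1] [0.001, -0.002, 0.034]
[4.4, -1.3, 0.1] [0.001, -0.002, 0.078]
[7.1, -2.0, 0.1] [0.001, -0.002, 0.122]
[9.9, -2.6, 0.2] [0.001, -0.002, 0.165]
[12.6, -3.1, 0.2] [0.001, -0.002, 0.209]
[15.4, -3.4, 0.2] [0.001, -0.002, 0.253]
[18.2, -3.6, 0.2] [0.001, -0.002, 0.296]
[0.02 0.07 0.05]
```

>>> play_rows --deltas '[[0,[1.8,-0.5,0],[0,0,0.034]],[0,[4.4,-1.3,0],[0,0,0.078]],[0,[7.1,-2.0,0],[0,0,0.122]],[0,[9.9,-2.6,0],[0,0,0.165]],[0,[12.6,-3.1,0],[0,0,0.209]],[0,[12.6,-3.1,0],[0,0,0.209]]]'

```text
clock: 11.75
tcp_pos: [0.5437, 0.0834, 0.0478]
orientation: [3.107, 0.459, 0.004]
contact_force: [0.1, -0.2, -4.0]
grip_width: 0.0153
```

```bash
python3 - <<'E'
from h import *
go([pin(a,47.6) for a in (31,29,26.5,24,21.5,19,16.5,14)]); print(r.get_obs()['moment'].round(2))
E
```

```text
t 11.75 tcp [543.7  83.4  47.8] yaw 0.293 F [ 0.08 -0.22 -4.01] w 15.3
[-0.2, 0.2, 0.2] [0.001, -0.003, -0.0]
[1.9, -0.5, 0.2] [0.001, -0.003, 0.034]
[4.6, -1.3, 0.2] [0.001, -0.003, 0.078]
[7.3, -2.0, 0.2] [0.001, -0.003, 0.122]
[10.0, -2.6, 0.2] [0.001, -0.003, 0.165]
[12.7, -3.1, 0.2] [0.001, -0.003, 0.209]
[15.5, -3.4, 0.2] [0.001, -0.003, 0.253]
[18.3, -3.6, 0.2] [0.001, -0.003, 0.296]
[ 0.03  0.03 -0.06]
```

>>> play_rows --deltas '[[0,[1.9,-0.5,0],[0,0,0.034]],[0,[4.6,-1.3,0],[0,0,0.078]],[0,[7.3,-2.0,0],[0,0,0.122]],[0,[10.0,-2.6,0],[0,0,0.165]],[0,[12.7,-3.1,0],[0,0,0.209]],[0,[15.5,-3.4,0],[0,0,0.253]],[0,[15.5,-3.4,0],[0,0,0.253]]]'

```text
clock: 12.62
tcp_pos: [0.5578, 0.0913, 0.0478]
orientation: [3.141, 0.062, 0.005]
contact_force: [-0.0, 0.3, -2.7]
grip_width: 0.0153
```

```bash
python3 - <<'E'
from h import *
go([pin(a,47.6) for a in (16.5,15,13,11,9,7,5,3)]); print(r.get_obs()['moment'].round(2))
E
```

```text
t 12.62 tcp [557.8  91.3  47.8] yaw 0.04 F [-0.05  0.31 -2.68] w 15.3
[-0.3, 0.2, 0.2] [0.0, -0.003, -0.001]
[1.3, -0.4, 0.2] [0.0, -0.003, 0.025]
[3.4, -1.1, 0.2] [0.0, -0.003, 0.06]
[5.6, -1.7, 0.2] [0.0, -0.003, 0.095]
[7.8, -2.2, 0.2] [0.0, -0.003, 0.13]
[9.9, -2.6, 0.2] [0.0, -0.003, 0.165]
[12.1, -3.0, 0.2] [-0.0, -0.003, 0.2]
[14.4, -3.3, 0.3] [-0.0, -0.003, 0.235]
[0.03 0.04 0.01]
```

>>> play_rows --deltas '[[0,[1.3,-0.4,0],[0,-0.003,0.025]],[0,[3.4,-1.1,0],[0,-0.003,0.06]],[0,[5.6,-1.7,0],[0,-0.003,0.095]],[0,[7.8,-2.2,0],[0,-0.003,0.13]],[0,[9.9,-2.6,0],[0,-0.003,0.165]],[0,[9.9,-2.6,0],[0,-0.003,0.165]]]'

```text
clock: 13.38
tcp_pos: [0.5678, 0.0944, 0.0479]
orientation: [3.135, -0.197, 0.0]
contact_force: [-0.4, -0.5, -2.7]
grip_width: 0.0152
```

```bash
python3 - <<'E'
from h import *
p,d=save('scene','scene6'); go([pin(a,47.6) for a in (7,6,5,4,3,2,1,0)]); print(r.get_obs()['moment'].round(2))
b=cv2.resize(p[195:265,300:370],None,fx=8,fy=8,interpolation=2);cv2.imwrite('pics/c6.png',b[:,:,::-1])
E
```

```text
t 13.43 tcp [567.6  94.3  47.8] yaw -0.125 F [-0.15  0.11 -3.19] w 15.1
[0.0, -0.0, 0.2] [0.0, -0.0, 0.0]
[1.1, -0.4, 0.2] [0.0, -0.0, 0.018]
[2.1, -0.7, 0.2] [0.0, -0.0, 0.035]
[3.2, -1.1, 0.2] [0.0, -0.0, 0.052]
[4.3, -1.4, 0.2] [0.0, -0.0, 0.07]
[5.3, -1.7, 0.2] [0.0, -0.0, 0.087]
[6.4, -2.0, 0.2] [0.0, -0.0, 0.105]
[7.5, -2.3, 0.2] [0.0, -0.0, 0.122]
[ 0.03 -0.03  0.01]
```

View pics/c6.png

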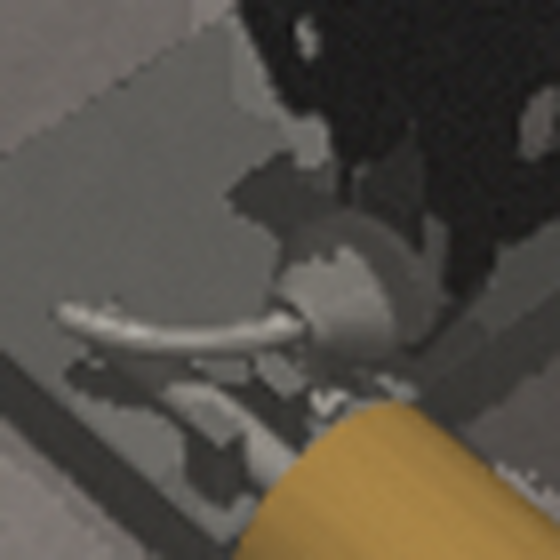

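>>> play_rows --deltas '[[0,[1.1,-0.4,0.1],[0,0,0.018]],[0,[2.1,-0.7,0.1],[0,0,0.035]],[0,[3.2,-1.1,0.1],[0,0,0.052]],[0,[4.3,-1.4,0.1],[0,0,0.07]],[0,[4.3,-1.4,0.1],[0,0,0.07]]]'

```text
clock: 14.05
tcp_pos: [0.5722, 0.0952, 0.0478]
orientation: [3.127, -0.306, 0.0]
contact_force: [0.0, 0.3, -2.1]
grip_width: 0.0153
```

```bash
python3 - <<'E'
from h import *
go([pin(a,47.4) for a in (3,2,1.5,1,.5,0,-.5,-1)]); print(r.get_obs()['moment'].round(2))
E
```

```text
t 14.05 tcp [572.2  95.2  47.8] yaw -0.195 F [ 0.04  0.33 -2.06] w 15.3
[-0.2, 0.1, 0.4] [0.0, -0.0, -0.0]
[0.9, -0.3, 0.4] [0.0, -0.0, 0.017]
[1.4, -0.4, 0.4] [0.0, -0.0, 0.026]
[1.9, -0.6, 0.4] [0.0, -0.0, 0.035]
[2.5, -0.8, 0.4] [0.0, -0.0, 0.043]
[3.0, -1.0, 0.4] [0.0, -0.0, 0.052]
[3.5, -1.1, 0.4] [0.0, -0.0, 0.061]
[4.1, -1.3, 0.4] [0.0, -0.0, 0.07]
[ 0.04  0.03 -0.  ]
```

>>> play_rows --deltas '[[0,[0.4,-0.1,0.1],[0,0,0.009]],[0,[0.9,-0.3,0.2],[0,0,0.017]],[0,[1.4,-0.4,0.2],[0,0,0.026]],[0,[1.9,-0.6,0.2],[0,0,0.035]],[0,[1.9,-0.6,0.2],[0,0,0.035]]]'

```text
clock: 14.68
tcp_pos: [0.5742, 0.0955, 0.0475]
orientation: [3.121, -0.361, 0.0]
contact_force: [-0.3, -0.7, -2.8]
grip_width: 0.015
```

```bash
python3 - <<'E'
from h import *
go([pin(a,47.4) for a in (1,.5,0,-.5,-1)]); print(r.get_obs()['moment'].round(2))
E
```

```text
t 14.68 tcp [574.2  95.5  47.5] yaw -0.231 F [-0.27 -0.68 -2.79] w 15.0
[0.0, -0.0, 0.1] [0.0, -0.0, -0.001]
[0.5, -0.2, 0.1] [0.0, -0.0, 0.008]
[1.1, -0.4, 0.2] [0.0, -0.0, 0.017]
[1.6, -0.6, 0.2] [0.0, -0.0, 0.026]
[2.1, -0.7, 0.2] [0.0, -0.0, 0.034]
[0.   0.06 0.05]
```

>>> play_rows --deltas '[[0,[0.3,-0.1,0],[0,0,0.008]],[0,[0.6,-0.2,0],[0,0,0.012]],[0,[0.9,-0.3,0],[0,0,0.017]],[0,[1.1,-0.4,0],[0,0,0.017]],[0,[1.1,-0.4,0],[0,0,0.017]]]'

```text
clock: 15.3
tcp_pos: [0.5754, 0.0956, 0.0475]
orientation: [3.117, -0.388, 0.0]
contact_force: [-0.6, -0.3, -2.1]
grip_width: 0.0154
```

>>> play_rows --deltas '[[0,[0.3,0,0],[0,0,0]],[0,[0.6,0,0],[0,0,0]],[0,[0.6,0,0],[0,0,0]]]'

```text
clock: 15.68
tcp_pos: [0.576, 0.0955, 0.0476]
orientation: [3.117, -0.388, 0.0]
contact_force: [-0.1, -0.2, -3.1]
grip_width: 0.0152
```

>>> play_rows --deltas '[[0,[0.3,0,0],[0,0,0]],[0,[0.6,0,0],[0,0,0]],[0,[0.6,0,0],[0,0,0]]]'

```text
clock: 16.05
tcp_pos: [0.576, 0.0954, 0.0474]
orientation: [3.117, -0.387, -0.001]
contact_force: [-3.4, -0.0, -2.2]
grip_width: 0.0152
```

>>> play_rows --deltas '[[0,[0.3,0,0],[0,0,0]],[0,[0.6,0,0],[0,0,0]],[0,[0.6,0,0],[0,0,0]]]'

```text
clock: 16.42
tcp_pos: [0.5761, 0.0954, 0.0474]
orientation: [3.117, -0.387, -0.003]
contact_force: [-4.7, 0.4, -0.1]
grip_width: 0.015
```

>>> play_rows --deltas '[[0,[0.5,0,0],[0,0,0]],[0,[0.7,0,0],[0,0,0]],[0,[0.7,0,0],[0,0,0]],[0,[0.7,0,0],[0,0,0]]]'

```text
clock: 16.92
tcp_pos: [0.5761, 0.0954, 0.0474]
orientation: [3.117, -0.387, -0.005]
contact_force: [-5.8, 1.5, 1.1]
grip_width: 0.0152
```

>>> play_rows --deltas '[[0,[0.3,0,0.2],[0,0,0]],[0,[0.3,0,0.4],[0,0,0]],[0,[0.3,0,0.4],[0,0,0]]]'

```text
clock: 17.3
tcp_pos: [0.576, 0.0955, 0.0473]
orientation: [3.117, -0.386, -0.006]
contact_force: [-5.7, 0.5, 4.8]
grip_width: 0.0151
```

```bash
python3 - <<'E'
from h import *
go([pin(0,47)]); print(r.get_obs()['moment'].round(2))
E
```

```text
t 17.3 tcp [576.   95.5  47.3] yaw -0.247 F [-5.66  0.54  4.77] w 15.1
[-0.7, 0.0, 0.4] [0.001, 0.004, 0.001]
[0.18 1.13 0.04]
```

>>> play_rows --deltas '[[0,[0.1,0,-0.1],[0,0,0]],[0,[0.1,0,-0.1],[0,0,0]],[0,[0.1,0,-0.1],[0,0,0]]]' --squeeze 20

```text
clock: 17.68
tcp_pos: [0.576, 0.0954, 0.0474]
orientation: [3.117, -0.387, -0.006]
contact_force: [-4.7, 0.9, 0.3]
grip_width: 0.015
```

>>> play_rows --deltas '[[20,[0,0,0],[0,0,0]],[28,[0,0,0],[0,0,0]],[40,[0,0,0],[0,0,0]],[40,[0,0,0],[0,0,0]],[40,[0,0,0],[0,0,0]]]'

```text
clock: 18.3
tcp_pos: [0.5761, 0.0954, 0.0475]
orientation: [3.117, -0.387, -0.006]
contact_force: [-0.7, -0.1, -0.4]
grip_width: 0.0401
```

```bash
python3 - <<'E'
from h import *
p,d=save('scene','scene7'); go([])
b=cv2.resize(p[180:260,300:380],None,fx=7,fy=7,interpolation=2);cv2.imwrite('pics/c7.png',b[:,:,::-1])
E
```

```text
t 18.35 tcp [576.1  95.4  47.5] yaw -0.247 F [ 0.06  0.27 -0.1 ] w 40.1
```

View pics/c7.png

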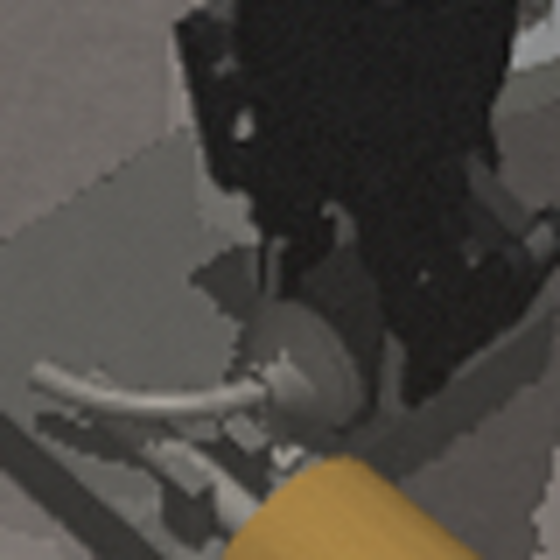

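The bar runs through the eye, the collar at about (310,365) is flush, and the fingers are clear. I'll retreat straight up.

>>> play_rows --deltas '[[44,[0,0,-5],[0,0,0]],[48,[0,0,-20],[0,0,0]],[50,[0,0,-45],[0,0,0]],[50,[0,0,-80],[0,0,0]],[50,[0,0,-120],[0,0,0]],[50,[-40,0,-150],[0,0,0]],[50,[-80,0,-170],[0,0,0]],[50,[-110,0,-180],[0,0,0]]]'

```text
clock: 19.35
tcp_pos: [0.4692, 0.1229, 0.2302]
orientation: [-3.117, 0.386, 0.002]
contact_force: [0.3, 0.4, 0.4]
grip_width: 0.0498
```

>>> play_rows --deltas '[[50,[0,50,0],[0,0,0]],[50,[0,100,0],[0,0,0]],[50,[0,150,0],[0,0,0]],[50,[0,180,0],[0,0,0]],[50,[0,180,0],[0,0,0]],[50,[0,180,0],[0,0,0]]]'

```text
clock: 20.1
tcp_pos: [0.4257, -0.051, 0.2308]
orientation: [-3.116, 0.385, -0.0]
contact_force: [1.2, 0.1, -0.5]
grip_width: 0.0501
```

```bash
python3 - <<'E'
from h import *
p,d=save('top','top8'); q,e=save('scene','scene8'); go([])
a=cv2.resize(p[145:215,235:305],None,fx=5.6,fy=5.6,interpolation=2); b=cv2.resize(q[190:260,300:370],None,fx=5.6,fy=5.6,interpolation=2)
cv2.imwrite('pics/c8.png',np.hstack([a,b])[:,:,::-1])
c,s=np.cos(TH),np.sin(TH)
W=cloud('top',d).reshape(-1,3)*1e3;W=W[~np.isnan(W[:,0])];W[:,:2]=(W[:,:2]-O)@np.array([[c,-s],[s,c]])
H=W[(W[:,2]>84)&(W[:,2]<96)&(W[:,0]>-70)&(W[:,0]<-10)&(abs(W[:,1]-14)<25)]; print('head top',len(H),cv2.minAreaRect(H[:,:2].astype(np.float32)),H[:,2].mean())
B=W[(W[:,2]>57)&(W[:,2]<75)&(W[:,0]>8)&(W[:,0]<60)&(W[:,1]>-60)&(W[:,1]<3)]; print('bar',len(B),B.min(0),B.max(0),np.median(B[:,2]))
E
```

```text
t 20.2 tcp [425.7 -50.5 230.4] yaw -0.244 F [ 0.68  0.2  -1.17] w 49.9
head top 124 ((-37.81454086303711, 16.016389846801758), (16.151124954223633, 35.78905487060547), 88.23548126220703) 89.71314381707795
bar 80 [ 16.15698511 -37.64273448  58.77570534] [47.05644419  2.9544613  67.47064908] 63.30194188622603
```

View pics/c8.png

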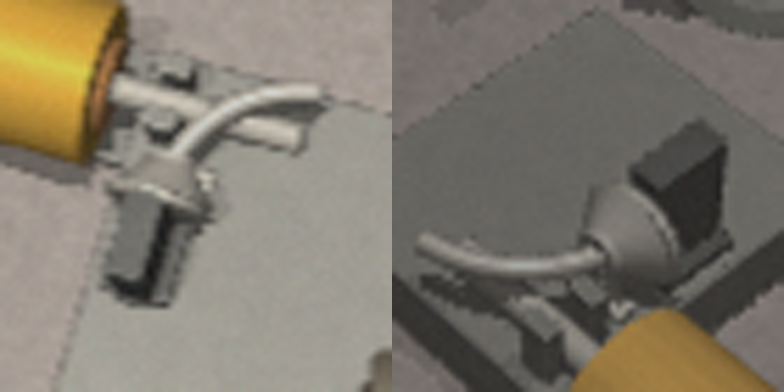

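```bash
python3 -c "
from bench import r
print(r.hand_in())"
```

```text
the job is handed in; nothing more can be done
None
```

The curved pin is in the eye, with its collar home against the mouth, and standing released on the base. I handed the job in at about 20 s of the 69 s allowed; the hand-in gave no verdict.

- **Finding the eye:** I located the eye and pin from the two depth views. The eye came out about 12 mm to +y of my estimate of its nominal centre, a little beyond the stated 11 mm, so that estimate is probably a millimetre or so off.
- **Insertion:** I swung the pin along its own arc from about 97° down to 0°. There was no noticeable force on the way through the eye.
- **Pressing home:** The collar met the mouth where expected. I held about 5–6 N for over 0.5 s and then lowered the pin onto the slab. The peak was about 9–10 N combined on the stand, including the slab, after allowing for the pin's weight, which is under the 12 N limit.
- **Last checks after letting go:**
  - The head top is at 89.7 mm, against 90 mm expected if it stands flat.
  - The pin's x is within about 0.03 rad of the stand's.
  - The bar runs through the eye above the shaft, reaching about 45 mm behind it.
  - The robot was well clear of everything.
- **Where the checks disagreed:** The top camera put the head about 1–2 mm further from the mouth than the force contact implied. The two cameras differ from each other by about that much, so I took it as calibration error; I did not measure the collar gap directly.
- **Bystanders:** Nothing other than the pin was touched as far as the forces and pictures showed. I did not re-measure the bystanders' positions.

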